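# Put the full sugar tin away in the drawer

## Task

Only one of the three look-alike red tins still has sugar in it: find out by feeling their weight, set that tin gently and upright in the open drawer of the little bamboo cabinet, let go, and then slide the drawer fully shut. Put every empty tin that you lifted back upright where it stood, and leave everything else on the shelf undisturbed.

Things in the scene. Friction and masses are not known exactly. Their poses are not given: they have to be found in the camera images.
- tin_a: one of three look-alike upright square tins, red with a white band and an aluminium lid, 56 x 56 mm and 90 mm tall, opaque, lid fixed; empty it weighs 80 g, with sugar 230 to 350 g; origin: centre of its underside, z up, x and y square to its sides. Which tin has the sugar changes from run to run, whatever its name
- tin_b: one of three look-alike upright square tins, red with a white band and an aluminium lid, 56 x 56 mm and 90 mm tall, opaque, lid fixed; empty it weighs 80 g, with sugar 230 to 350 g; origin: centre of its underside, z up, x and y square to its sides. Which tin has the sugar changes from run to run, whatever its name
- tin_c: one of three look-alike upright square tins, red with a white band and an aluminium lid, 56 x 56 mm and 90 mm tall, opaque, lid fixed; empty it weighs 80 g, with sugar 230 to 350 g; origin: centre of its underside, z up, x and y square to its sides. Which tin has the sugar changes from run to run, whatever its name
- cabinet: small bamboo cabinet fixed to the shelf, 180 mm deep (x), 140 mm wide (y), 126 mm tall, with one drawer that slides out to its own -x, towards the robot; origin: centre of its underside. Its open front edge lies at x = -90 mm
- drawer: the drawer, at the start 118 to 142 mm open (145 at most), about 2 N of friction. Floor 112 mm (x) by 104 mm (y), walls 36 mm high, taller front panel at x = -56 mm. Origin: centre of its inner floor, 13 mm above the shelf; axes as the cabinet's, in whose frame it lies at x = -34 mm when fully shut, farther to -x by as much as it is open. Shut, there are 105 mm of clear height above its floor
- drawer_front (a point): middle of the upper edge of the outer (-x) face of the drawer's front panel, 113 mm above the shelf, moving with the drawer; the panel is 138 mm wide, 8 mm thick and upright; below, 35 mm above the shelf, a steel bar handle 60 mm wide stands out 26 mm from it; the panel is flat and free above 45 mm
- moka: squat eight-sided aluminium moka pot, 162 mm tall, about 94 mm across, black handle to its +y; origin: centre of its underside; bystander
- saucer: blue ceramic saucer, 140 mm across, 20 mm tall; origin: centre of its underside; bystander
- mug: white mug, 80 mm across, 90 mm tall, handle to its +y; origin: centre of its underside; bystander
- caddy: slotted bamboo caddy with four steel spoons standing in it, 70 x 130 mm, 90 mm tall, spoons to 148 mm; origin: centre of its underside; bystander
- dispenser: clear acrylic push dispenser filled with sugar cubes, foot 100 x 80 mm, 168 mm tall; origin: centre of its underside; bystander
Mind the look-alikes: they are no part of the job. What is shaped like the tin_a but brown or pink is not meant. What is shaped like the tin_b but turquoise is not meant.

How it is judged:
By the outcome, as a careful person would: the job done as asked, in the order asked, and still so for the second after the job is handed in, with the robot touching nothing.
It also fails if it takes over 72 s, if anything falls off the work surface, if the arm or the gripper's body presses on something with over 40 N, if the wrist force passes 120 N, or if a joint passes its speed limit or range.

## Robot

A 6-joint arm with a two-finger parallel gripper is mounted at the origin on the work surface. World frame = base frame: x ahead of the robot, y to its left, z up, the work surface at z = 0. Lengths are in m, angles in rad, forces in N, time in s.
With the tool pointing down it reaches from about 0.375 to 0.9 m from the base axis. Payload 3.1 kg.
Tool frame: the origin (TCP) lies on the centre line of the jaws, within the pads' length; the fingertips stand 11 mm ahead of it and the grasp point (between the pads) lies 8 mm behind it; x points along the fingers, y is the direction in which the jaws open and shut, and the axes are right-handed (so a half turn about x gives the same grasp; the last joint's range is limited). The gripper opens to 87 mm and grips with 3 to 60 N. Pads are 19 mm wide; open, the fingers measure 117 mm over their backs; the gripper's body (75 mm by 190 mm) begins 51 mm behind the grasp point.
Start: joints at [0.992, 0.527, 1.433, -0, 1.181, -0.178], TCP at [0.244, 0.575, 0.234] pointing down, gripper open.
Joint ranges: [-3.08, 3.08], [-0.75, 2.2], [0.22, 2.44], [-1.43, 4.57], [0, 2.65], [-2.85, 2.85]. Speed limits (rad/s): [2.79, 2.79, 3.14, 3.14, 3.14, 3.14].

## Interface

Orientations are given as a unit quaternion [x, y, z, w].
In Python, from rig import robot, camera, camera_info gives the robot as it stands.
- The arm moves only by the shell command python3 -m inch 'ROWS' [FORCE]. ROWS is JSON, a list that holds one entry, the list of rows, each a list of 5 numbers: the shift along the tool's x, y, z in cm, then the turn about the tool's x in rad, then the opening, from 0 (shut) to 1 (fully open). A call has 1 to 8 rows; each row shifts and turns the pose as measured when the row begins, along the tool's axes as they then stand; what a row does not reach is not made up. A row lasts 1/12 s, in which the tool goes at most 41.7 mm and 7.16 degrees, less where a joint would pass 70% of its speed; a pose out of reach is approached as far as the arm can. A call with a gripper value outside its range is refused whole. The fingers move at their own pace and stop on an object; FORCE is the grip in N (left out, the last holds). Time passes only in rows, so rows that do not move let the fingers close. It gives the time, the measured TCP pose, the force and the opening at its end, in the units of the state.
- robot.get_obs(): the state, without advancing time (a new reading comes with each control period).
- camera(name): name is "scene" or "top" or "wrist"; returns the picture (400x640x3 uint8, red, green, blue); there is no depth.
- camera_info(name): a dict with "camera_matrix" (3x3 intrinsics, pixels), "dist" ([k1, k2, p1, p2, k3] as OpenCV has them; the pictures are not rectified), "rvec" (rotation vector, rad) and "tvec" (3), from world to camera coordinates, as OpenCV has them. Camera axes: x right, y down, z forward; pixel columns grow to the right and rows downward; lengths in m; the calibration is good to about 2 mm. A picture is of the moment at which its call begins: read the wrist's pose just before it. camera_info takes no time and is no camera call; for the wrist camera it gives the pose at the moment of the call.
- robot.hand_in(): hands the job in, once; it reports no verdict.
The state is a dict: "time": time; "q": joint angles; "joint_velocities": joint speeds; "joint_torque": joint torques, N m; "position": TCP position; "tool_rot": TCP orientation; "ft_force": force on the tool from outside, world axes, zero at the start; "moment": the same for the moment, N m; "grip_width": finger opening in m.
Only numpy, scipy, OpenCV 4.12 (cv2) and the standard library are available. Lean on these libraries where they do the work, as an engineer would, in place of code of your own. Each camera call takes 0.05 s, during which the arm holds its last target. There are 200 camera calls.

## Working session

There is one attempt and no reset: what is moved stays moved. The work goes in short steps, Python scripts to look and compute and a shell command to move; the robot and the scene stay as the last step left them, time stands still between calls to the robot, and variables do not carry over. Pictures are saved under pics/ and viewed, about 8 in all and at most 12, crops included, and the job is handed in when it is done.

```bash
mkdir -p pics; ls
cat > h.py <<'E'
import numpy as np,cv2
from rig import robot,camera,camera_info
from scipy.spatial.transform import Rotation as R
def ray(info,uv):
    K=np.array(info["camera_matrix"],float);d=np.array(info["dist"],float)
    Rm=cv2.Rodrigues(np.array(info["rvec"],float))[0];t=np.array(info["tvec"],float).ravel()
    p=cv2.undistortPoints(np.array(uv,float).reshape(-1,1,2),K,d).reshape(-1,2)
    return -Rm.T@t,np.c_[p,np.ones(len(p))]@Rm
def onz(info,uv,z):
    c,D=ray(info,uv); return c+D*((z-c[2])/D[:,2])[:,None]
def save(n,im): cv2.imwrite(f"pics/{n}.png",im[:,:,::-1])
E
python3 - <<'E'
from h import *
o=robot.get_obs()
for k,v in o.items(): print(k,np.round(v,3))
print(R.from_quat(o["tool_rot"]).as_matrix().round(2))
for n in("scene","top"):
    im=camera(n);save(n,im);np.save(n,im)
    print(n,ray(camera_info(n),[[320,200]]))
E
```

```text
pics
time 0.0
q [ 0.992  0.528  1.434  0.     1.181 -0.179]
joint_velocities [ 0.     0.001 -0.001  0.001  0.     0.   ]
joint_torque [ 1.0000e-03 -4.4003e+01 -1.7660e+01  6.3000e-02  5.8000e-02 -0.0000e+00]
position [0.243 0.575 0.233]
tool_rot [ 0.14   0.693 -0.141  0.693]
ft_force [-0.895  0.437 -0.089]
moment [ 0.005 -0.043 -0.06 ]
grip_width 0.087
[[-0.    0.39  0.92]
 [-0.    0.92 -0.39]
 [-1.   -0.   -0.  ]]
scene (array([0.96503316, 0.69985168, 1.07817725]), array([[-0.31803674, -0.50821262, -0.80063577]]))
top (array([0.23299255, 0.03031064, 1.81285826]), array([[ 0.2156473 ,  0.02164406, -0.97629852]]))
```

View pics/top.png

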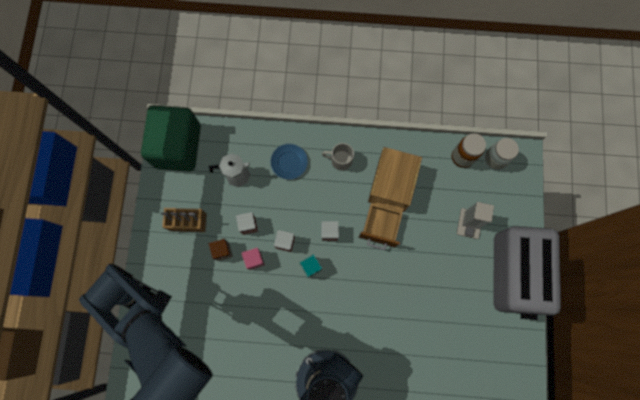

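View pics/scene.png

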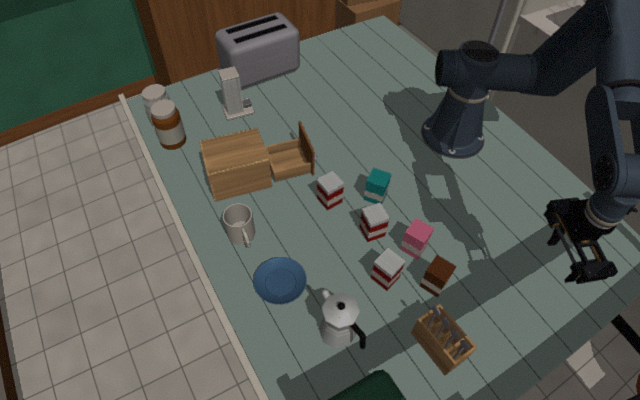

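The top view shows three white-lidded tins at about (246,222), (284,240) and (330,231). The cabinet roof is at (397,175), with the drawer opening downwards to about (382,242).

Run:
```python
from h import *
im=np.load("top.npy");info=camera_info("top")
save("topc",cv2.resize(im[140:260,210:430],None,fx=3.6,fy=3.6,interpolation=cv2.INTER_CUBIC))
hsv=cv2.cvtColor(im,cv2.COLOR_RGB2HSV)
def lids(im,name,boxes,smax):
    hsv=cv2.cvtColor(im,cv2.COLOR_RGB2HSV)
    for (u,v) in boxes:
        m=np.zeros(im.shape[:2],np.uint8);w=16
        sub=hsv[v-w:v+w,u-w:u+w]
        m[v-w:v+w,u-w:u+w]=((sub[...,1]<smax)&(sub[...,2]>120))*255
        c=max(cv2.findContours(m,0,cv2.CHAIN_APPROX_NONE)[0],key=cv2.contourArea)
        P=onz(camera_info(name),c.reshape(-1,2),.09)
        r=cv2.minAreaRect((P[:,:2]*1000).astype(np.float32))
        print(name,(u,v),cv2.contourArea(c),np.round(r[0],1),np.round(r[1],1),round(r[2],1))
print(hsv[222,246],hsv[240,284],hsv[231,330],hsv[231,260])
lids(im,"top",[(246,222),(284,240),(330,231)],50)
s=np.load("scene.npy")
lids(s,"scene",[(388,263),(374,215),(329,182)],50)
```

```text
[ 51  12 143] [ 51  13 140] [ 64  14 141] [76 41 69]
top (246, 222) 247.5 [519.9 326.7] [58.7 61.3] 18.7
top (284, 240) 250.0 [468.9 186.1] [58.9 59.7] 80.3
top (330, 231) 248.0 [516.9  29.7] [56.1 62.5] 4.4
scene (388, 263) 429.5 [515.7 323.2] [62.9 57.5] 17.3
scene (374, 215) 348.5 [464.5 185.9] [61.  59.5] 81.8
scene (329, 182) 301.0 [511.2  26.6] [59.3 63.5] 7.5
```

View pics/topc.png

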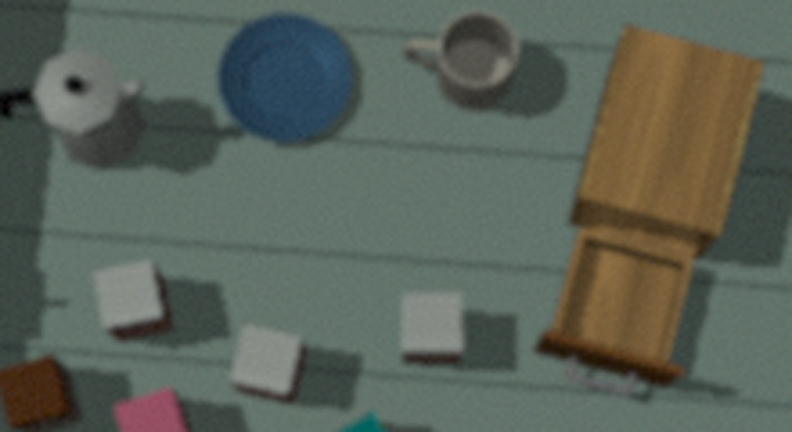

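The crop shows the cabinet roof with corners at about (627,27), (763,62), (722,234) and (578,200). The upper edge of the drawer panel runs from (540,347) to (678,383), and the drawer is empty.

Run:
```python
from h import *
i=camera_info("top")
f=lambda p,z:(onz(i,np.array(p)/3.6+[210,140],z)[:,:2]*1000).round(0)
r=f([(627,27),(763,62),(722,234),(578,200)],.126);print("roof",r.tolist())
print([np.linalg.norm(r[k]-r[k-1]) for k in range(4)])
def ang(a,b): return np.degrees(np.arctan2(*(a-b)[::-1]))
print(ang(r[0],r[3]),ang(r[1],r[2]),ang(r[0],r[1])-90,ang(r[3],r[2])-90)
p=f([(540,347),(678,383)],.113);print("panel",p.tolist(),np.linalg.norm(p[0]-p[1]),ang(p[0],p[1])-90, p.mean(0), "open/gap", p.mean(0)-r[2:].mean(0))
print("moka",f([(78,95)],.13),"brown,pink,turq,mug",f([(33,392),(150,415),(362,440),(478,40)],.09).tolist())
```

```text
roof [[811.0, -142.0], [785.0, -275.0], [612.0, -243.0], [634.0, -104.0]]
[np.float64(181.0331461362808), np.float64(135.51752654177244), np.float64(175.93464695732902), np.float64(140.73023839957068)]
-12.116861929122589 -10.479616987762203 -11.061182461591798 -8.99379239875556
panel [[492.0, -78.0], [468.0, -209.0]] 133.18032887780387 -10.38180515923824 [ 480.  -143.5] open/gap [-143.   30.]
moka [[701. 383.]] brown,pink,turq,mug [[416.0, 401.0], [402.0, 287.0], [394.0, 84.0], [798.0, 1.0]]
```

```bash
cat >> h.py <<'E'
def need(x,y,z,yaw):
    "print shift (cm, tool axes) and turn to TCP x,y,z (mm) with tool y at world yaw deg"
    o=robot.get_obs();M=R.from_quat(o["tool_rot"]).as_matrix();p=np.array(o["position"])*1000
    s=M.T@(np.array([x,y,z])-p)/10
    cur=np.degrees(np.arctan2(M[1,1],M[0,1]));t=-np.radians((yaw-cur+90)%180-90)
    a=t;c,sn=np.cos(a),np.sin(a)
    print("t",round(o["time"],2),"p",p.round(1),"yaw",round(cur,1),"tilt",M[:,0].round(3),"F",np.round(o["ft_force"],2),"w",round(o["grip_width"]*1000,1),"q",np.round(o["q"],2))
    print("shift now",s.round(2),"turn",round(t,3),"shift after turn",np.round([s[0],c*s[1]+sn*s[2],-sn*s[1]+c*s[2]],2))
E
python3 -m inch '[[[0,-1.3,3.8,0,1],[0,-1.3,3.8,0,1],[0,-1.3,3.8,0,1],[0,-1.3,3.8,0,1],[0,-1.3,3.8,0,1],[0,-1.3,3.8,0,1],[0,-1.3,3.8,0,1],[0,-1.3,3.8,0,1]]]' 12
python3 -m inch '[[[0,0,0,-0.12,1],[0,0,0,-0.12,1],[0,0,0,-0.12,1],[0,0,0,-0.12,1],[0,0,0,-0.12,1],[0,0,0,-0.12,1],[0,0,0,0,1]]]'
python3 -c "from h import *;need(518,325,200,108);im=camera('wrist');save('w1',im);print(onz(camera_info('wrist'),[[320,200]],.09))"
```

```text
time: 0.77
position: [0.483, 0.3592, 0.2277]
tool_rot: [0.133, 0.697, -0.136, 0.691]
ft_force: [0.1, 0.6, -0.3]
grip_width: 0.0869
time: 1.35
position: [0.492, 0.3482, 0.2238]
tool_rot: [-0.126, 0.7, 0.123, 0.692]
ft_force: [0.3, -0.5, 0.3]
grip_width: 0.087
t 1.35 p [492.  348.2 223.8] yaw 110.3 tilt [-0.011 -0.007 -1.   ] F [ 0.3  -0.49  0.32] w 87.0 q [ 0.43  0.51  1.49 -0.    1.15 -1.49]
shift now [ 2.36 -3.07  1.66] turn 0.04 shift after turn [ 2.36 -3.    1.78]
[[0.49646263 0.34336808 0.09      ]]
```

View pics/w1.png

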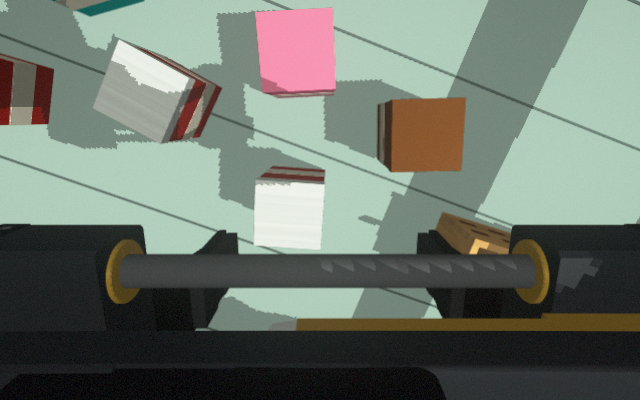

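The wrist view shows tin 1's lid with corners at about (256,180), (324,183), (320,249) and (254,246). Tin 2's lid has corners at (118,38), (190,80), (163,143) and (93,107). The lookalikes stay clear of the jaws.

Run:
```python
from h import *
i=camera_info('wrist')
for c in ([(256,180),(324,183),(320,249),(254,246)],[(118,38),(190,80),(163,143),(93,107)]):
    P=onz(i,c,.09)[:,:2]*1000; d=np.roll(P,-1,0)-P
    print(P.mean(0).round(1),np.linalg.norm(d,axis=1).round(1),(np.degrees(np.arctan2(d[:,1],d[:,0]))%90).round(1))
need(519,323,200,107.5)
```

```text
[517.8 323.1] [55.5 57.3 56.3 57.2] [17.5 16.5 17.3 15.7]
[464.1 185.4] [58.7 54.1 58.2 56.1] [79.9 81.7 81.8 82.2]
t 1.4 p [491.9 348.2 223.7] yaw 110.1 tilt [-0.012 -0.007 -1.   ] F [-0.02  0.04  0.41] w 86.8 q [ 0.43  0.51  1.49 -0.    1.15 -1.49]
shift now [ 2.35 -3.29  1.71] turn 0.045 shift after turn [ 2.35 -3.21  1.86]
```

```bash
python3 -m inch '[[[0,0,0,0.055,1],[2.0,-3.2,1.8,0,1],[0,0,0,0,1]]]'
python3 -c "from h import *;need(517.5,323.5,56,107)"
```

```text
time: 1.65
position: [0.518, 0.3233, 0.2033]
tool_rot: [-0.102, 0.704, 0.099, 0.696]
ft_force: [0.3, -0.4, -0.2]
grip_width: 0.0868
t 1.65 p [518.  323.3 203.3] yaw 106.4 tilt [-0.011 -0.007 -1.   ] F [ 0.3  -0.4  -0.17] w 86.8 q [ 0.38  0.55  1.49 -0.    1.12 -1.48]
shift now [14.73  0.09  0.13] turn -0.011 shift after turn [14.73  0.08  0.13]
```

```bash
python3 -m inch '[[[3.5,0.03,0.03,-0.01,1],[3.5,0.02,0.03,0,1],[3.5,0.02,0.03,0,1],[2.5,0.02,0.03,0,1],[1.5,0,0,0,1],[0,0,0,0,1]]]' 15
python3 -c "from h import *;need(517.5,323.5,56,107)"
```

```text
time: 2.15
position: [0.5215, 0.3239, 0.0542]
tool_rot: [-0.097, 0.702, 0.095, 0.699]
ft_force: [-0.5, -0.1, -0.4]
grip_width: 0.0869
t 2.15 p [521.5 323.9  54.2] yaw 105.6 tilt [-0.005 -0.004 -1.   ] F [-0.51 -0.09 -0.38] w 86.9 q [ 0.37  0.75  1.58 -0.    0.81 -1.47]
shift now [-0.18  0.07 -0.4 ] turn -0.024 shift after turn [-0.18  0.08 -0.39]
```

```bash
python3 -m inch '[[[-0.2,0.07,-0.4,-0.024,1],[0,0,0,0,1]]]'
python3 -c "from h import *;need(517.5,323.5,56,107)"
python3 -m inch '[[[0,0,0,0,0.5],[0,0,0,0,0.5],[0,0,0,0,0.5],[0,0,0,0,0.4],[0,0,0,0,0.4],[0,0,0,0,0.4]]]' 15
python3 -c "from h import *;need(517.5,323.5,56,107)"
python3 -m inch '[[[-1,0,0,0,0.4],[-2,0,0,0,0.4],[-1,0,0,0,0.4],[0,0,0,0,0.4],[0,0,0,0,0.4]]]'
for i in 1 2 3 4; do python3 -m inch '[[[0,0,0,0,0.4]]]' | grep ft_; done
python3 -c "from h import *;need(517.5,323.5,56,107)"
```

```text
time: 2.32
position: [0.5164, 0.3233, 0.0555]
tool_rot: [-0.106, 0.702, 0.103, 0.696]
ft_force: [-0.1, -1.1, -0.2]
grip_width: 0.087
t 2.32 p [516.4 323.3  55.5] yaw 106.9 tilt [-0.008 -0.005 -1.   ] F [-0.12 -1.07 -0.18] w 87.0 q [ 0.38  0.75  1.59 -0.    0.81 -1.49]
shift now [-0.05 -0.02  0.11] turn -0.001 shift after turn [-0.05 -0.02  0.11]
time: 2.82
position: [0.52, 0.3253, 0.0625]
tool_rot: [-0.104, 0.698, 0.103, 0.701]
ft_force: [-0.7, 0.7, -1.1]
grip_width: 0.056
t 2.82 p [520.  325.3  62.5] yaw 106.9 tilt [ 0.004 -0.001 -1.   ] F [-0.75  0.69 -1.09] w 56.0 q [ 0.38  0.74  1.59 -0.    0.81 -1.49]
shift now [ 0.65 -0.1  -0.3 ] turn -0.002 shift after turn [ 0.65 -0.1  -0.3 ]
time: 3.23
position: [0.5196, 0.3252, 0.1055]
tool_rot: [-0.104, 0.698, 0.103, 0.701]
ft_force: [0.2, 0.6, -0.3]
grip_width: 0.0563
ft_force: [0.4, 0.8, -0.6]
ft_force: [0.1, -0.3, -1.1]
ft_force: [-0.4, 0.7, 0.5]
ft_force: [-0.0, -0.2, -0.8]
t 3.57 p [518.7 324.8 104.1] yaw 106.8 tilt [ 0.002 -0.001 -1.   ] F [-0.02 -0.22 -0.82] w 56.1 q [ 0.38  0.68  1.57 -0.    0.89 -1.49]
shift now [ 4.81 -0.08 -0.16] turn -0.003 shift after turn [ 4.81 -0.08 -0.16]
```

Tin 1 pulls about 0.4 N, so it is empty. I'll put it back.

```bash
python3 -m inch '[[[2,0,0,0,0.4],[1.4,0,0,0,0.4],[0,0,0,0,0.4]]]'
for i in 1 2 3 4; do python3 -m inch '[[[0.3,0,0,0,0.4]]]' | egrep 'ft_|posi'; done
python3 -c "from h import *;need(519,325,58,107)"
```

```text
time: 3.82
position: [0.5191, 0.3249, 0.0689]
tool_rot: [-0.104, 0.699, 0.103, 0.7]
ft_force: [-0.2, 0.3, 0.0]
grip_width: 0.0561
position: [0.5191, 0.3249, 0.0655]
ft_force: [0.3, 0.2, -0.9]
position: [0.5188, 0.3247, 0.0621]
ft_force: [-2.0, -6.8, 11.8]
position: [0.5191, 0.3243, 0.0611]
ft_force: [-3.9, -3.7, 22.4]
position: [0.5192, 0.3243, 0.0609]
ft_force: [-6.2, -2.1, 20.9]
t 4.15 p [519.2 324.3  60.9] yaw 106.9 tilt [ 0.001 -0.003 -1.   ] F [-6.17 -2.06 20.9 ] w 56.2 q [ 0.38  0.74  1.59 -0.    0.81 -1.48]
shift now [ 0.29  0.07 -0.  ] turn -0.002 shift after turn [ 0.29  0.07 -0.  ]
```

```bash
python3 -m inch '[[[-0.1,0,0,0,0.4],[0,0,0,0,0.75],[0,0,0,0,1],[0,0,0,0,1],[0,0,0,0,1]]]'
python3 -m inch '[[[-2.5,0,0,0,1],[-3.8,0,0,0,1],[-3.8,0,0,0,1],[-3,0,0,0.12,1],[0,0,0,0.12,1],[0,0,0,0.12,1],[0,0,0,0.09,1]]]'
python3 -c "from h import *;need(464.5,185.5,190,81);np.save('w2',camera('wrist'));save('w2',np.load('w2.npy'))
print(camera_info('wrist')['rvec'],camera_info('wrist')['tvec'])"
```

```text
time: 4.57
position: [0.5213, 0.3252, 0.0656]
tool_rot: [-0.104, 0.697, 0.103, 0.702]
ft_force: [0.1, -0.3, -0.2]
grip_width: 0.0749
time: 5.15
position: [0.5201, 0.3251, 0.2]
tool_rot: [0.061, 0.704, -0.062, 0.705]
ft_force: [-0.2, 0.9, -0.2]
grip_width: 0.0872
t 5.15 p [520.1 325.1 200. ] yaw 80.0 tilt [ 0.002 -0.002 -1.   ] F [-0.22  0.88 -0.19] w 87.2 q [ 0.38  0.55  1.5  -0.    1.09 -1.02]
shift now [  1.01 -14.71  -3.07] turn -0.017 shift after turn [  1.01 -14.66  -3.31]
[-2.25551256 -1.88981103 -0.2337972 ] [-0.41097228 -0.4625681   0.24451302]
```

View pics/w2.png

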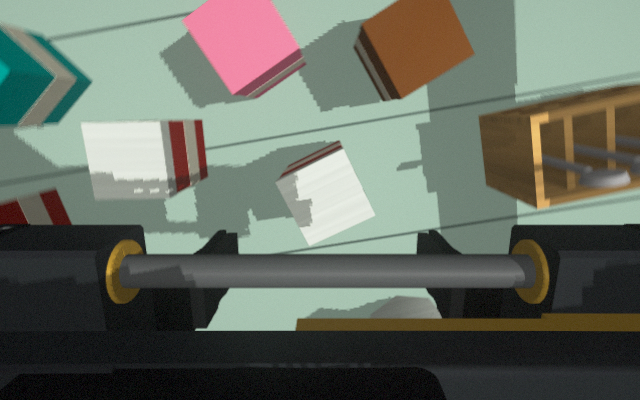

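The wrist view shows tin 1 upright, with lid corners at (277,183), (344,149), (375,214) and (308,245). Tin 2's lid has corners at (82,123), (162,121), (166,195) and (93,200).

```bash
python3 - <<'E'
from h import *
i=camera_info('wrist')
for c in ([(277,183),(344,149),(375,214),(308,245)],[(82,123),(162,121),(166,195),(93,200)]):
    P=onz(i,c,.09)[:,:2]*1000; d=np.roll(P,-1,0)-P
    print(P.mean(0).round(1),np.linalg.norm(d,axis=1).round(1),(np.degrees(np.arctan2(d[:,1],d[:,0]))%90).round(1))
E
python3 -m inch '[[[0.2,-3.7,-0.8,-0.015,1],[0.2,-3.7,-0.8,0,1],[0.2,-3.7,-0.8,0,1],[0.2,-3.6,-0.8,0,1],[0,0,0,0,1]]]'
python3 -c "from h import *;need(464.5,185.5,56,81)"
```

```text
[517.3 324.6] [55.8 55.  57.4 54.2] [16.8 16.1 16.  14.4]
[463.4 185. ] [57.2 54.4 55.5 56.8] [81.4 76.5 83.9 78.5]
time: 5.62
position: [0.4628, 0.1834, 0.1892]
tool_rot: [0.05, 0.704, -0.051, 0.706]
ft_force: [-0.2, -0.4, -0.6]
grip_width: 0.0868
t 5.62 p [462.8 183.4 189.2] yaw 81.8 tilt [ 0.003 -0.001 -1.   ] F [-0.24 -0.43 -0.59] w 86.8 q [ 0.15  0.42  1.8  -0.    0.92 -1.27]
shift now [13.32  0.24  0.1 ] turn 0.014 shift after turn [13.32  0.24  0.09]
```

Tin 1 is back in place to within about 1 mm. Next is tin 2 at (464,185.3), yaw about −9.5.

```bash
python3 -m inch '[[[3.5,0.2,0.05,0.014,1],[3.5,0,0,0,1],[3,0,0,0,1],[2,0,0,0,1],[1,0,0,0,1],[0,0,0,0,1]]]'
python3 -c "from h import *;need(464,185.3,58,80.5)"
```

```text
time: 6.12
position: [0.4686, 0.1845, 0.0554]
tool_rot: [0.055, 0.701, -0.053, 0.709]
ft_force: [0.2, 0.2, 0.3]
grip_width: 0.087
t 6.12 p [468.6 184.5  55.4] yaw 81.2 tilt [ 0.011  0.001 -1.   ] F [0.2  0.24 0.3 ] w 87.0 q [ 0.15  0.66  1.88 -0.    0.59 -1.26]
shift now [-0.27  0.01 -0.46] turn 0.013 shift after turn [-0.27  0.   -0.46]
```

```bash
python3 -m inch '[[[-0.2,0,-0.45,0.013,1],[0,0,0,0,0.5],[0,0,0,0,0.5],[0,0,0,0,0.5],[0,0,0,0,0.4],[0,0,0,0,0.4],[0,0,0,0,0.4]]]' 15
python3 -m inch '[[[-1,0,0,0,0.4],[-2,0,0,0,0.4],[-1,0,0,0,0.4],[0,0,0,0,0.4],[0,0,0,0,0.4]]]'
for i in 1 2 3 4 5; do python3 -m inch '[[[0,0,0,0,0.4]]]' | grep ft_; done
python3 -c "from h import *;need(464,185.3,58,80.5)"
```

```text
time: 6.7
position: [0.4657, 0.1865, 0.0604]
tool_rot: [0.058, 0.699, -0.056, 0.71]
ft_force: [-0.0, 0.5, -2.7]
grip_width: 0.0557
time: 7.12
position: [0.4638, 0.1864, 0.1028]
tool_rot: [0.059, 0.7, -0.057, 0.709]
ft_force: [-0.3, 0.4, -3.1]
grip_width: 0.0559
ft_force: [-0.2, 0.1, -4.3]
ft_force: [0.1, 0.2, -3.5]
ft_force: [-0.5, -0.1, -3.5]
ft_force: [-0.4, -0.6, -2.6]
ft_force: [-0.1, 0.5, -3.4]
t 7.53 p [462.4 186.2 101.2] yaw 80.6 tilt [ 0.01   0.002 -1.   ] F [-0.08  0.53 -3.45] w 55.9 q [ 0.16  0.57  1.87  0.    0.69 -1.25]
shift now [ 4.32 -0.08  0.14] turn 0.002 shift after turn [ 4.32 -0.08  0.14]
```

Tin 2 pulls 3.4 N, so it holds the sugar. I'll carry it high over to the drawer.

```bash
python3 -m inch '[[[-2,0,0,0,0.4],[-3,0,0,0,0.4],[-3,0,0,0,0.4],[-3,0,0,0,0.4],[-2,-1,0,0,0.4],[0,-2,0,0,0.4],[0,-3,0.6,0,0.4],[0,-3,1,0,0.4]]]' 20
python3 -c "from h import *;need(543,-155,220,79.3)"
```

```text
time: 8.2
position: [0.459, 0.0968, 0.2334]
tool_rot: [0.056, 0.705, -0.054, 0.705]
ft_force: [-0.1, -1.3, -3.0]
grip_width: 0.056
t 8.2 p [459.   96.8 233.4] yaw 81.1 tilt [-0.     0.003 -1.   ] F [-0.1  -1.28 -2.97] w 56.0 q [-0.03  0.32  1.81  0.    1.01 -1.45]
shift now [  1.26 -23.58  12.18] turn 0.032 shift after turn [  1.26 -23.19  12.93]
```

```bash
python3 -m inch '[[[0,-3,1.6,0.03,0.4],[0,-3.1,1.7,0,0.4],[0,-3.1,1.7,0,0.4],[0,-3.1,1.7,0,0.4],[0,-3.1,1.7,0,0.4],[0,-3.1,1.7,0,0.4],[0,-2.5,1.5,0,0.4],[0,-1.5,1,0,0.4]]]' 20
python3 -m inch '[[[0,0,0,0,0.4],[0,0,0,0,0.4]]]'
python3 -c "from h import *;need(543,-155,72,79.3);im=camera('wrist');save('w3',im)
t=camera('top');save('t3',cv2.resize(t[140:260,330:450],None,fx=5,fy=5,interpolation=cv2.INTER_CUBIC))
from cv2 import imwrite
a=cv2.imread('pics/t3.png');b=cv2.imread('pics/w3.png')
print(onz(camera_info('wrist'),[[320,100]],.113))
imwrite('pics/c3.png',np.hstack([cv2.resize(a,(320,320)),cv2.resize(b,(480,300))[:300] if 0 else cv2.copyMakeBorder(cv2.resize(b,(480,300)),0,20,0,0,0)]))"
```

```text
time: 8.87
position: [0.5395, -0.1601, 0.2291]
tool_rot: [0.067, 0.707, -0.065, 0.701]
ft_force: [-0.1, 0.9, -3.0]
grip_width: 0.0559
time: 9.03
position: [0.5406, -0.1653, 0.2275]
tool_rot: [0.069, 0.707, -0.067, 0.701]
ft_force: [-0.5, 0.2, -2.6]
grip_width: 0.0564
t 9.03 p [ 540.6 -165.3  227.5] yaw 79.0 tilt [-0.007  0.003 -1.   ] F [-0.47  0.2  -2.59] w 56.4 q [-0.49  0.46  1.59 -0.    1.11 -1.87]
shift now [15.56  1.03  0.16] turn -0.006 shift after turn [15.56  1.03  0.17]
[[ 0.46555725 -0.15461921  0.113     ]]
```

View pics/w3.png

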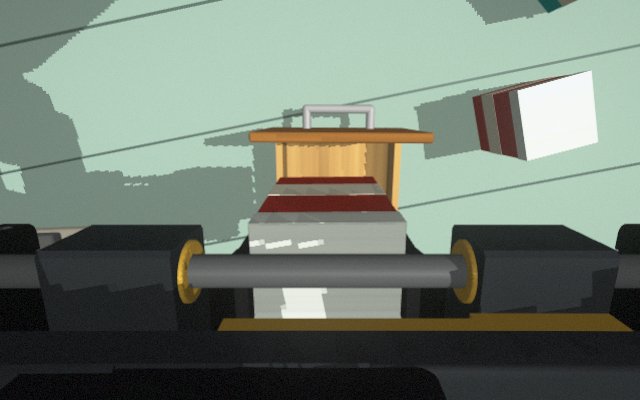

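The held tin is square in the jaws. The upper edge of the drawer panel is seen with its outer line from (250,131) to (433,131) and its inner line at row 141. Tin 3's lid is at about (558,116).

Run:
```python
from h import *
i=camera_info('wrist')
P=onz(i,[(250,131),(433,131),(250,141),(433,142)],.113)[:,:2]*1000
print(P.round(0).tolist(),np.linalg.norm(P[0]-P[1]),[np.degrees(np.arctan2(*(a-b)[::-1]))-90 for a,b in((P[0],P[1]),(P[2],P[3]))])
m=(P[0]+P[1])/2; n=(P[2]+P[3])/2
u=np.array([np.cos(np.radians(-10.7)),np.sin(np.radians(-10.7))])
print("outer",m,"inner",n,"thick",(n-m)@u,"drawer c",m+64*u,n+56*u)
need(*(m+64*u),73,79.3)
```

```text
[[477.0, -209.0], [503.0, -77.0], [484.0, -211.0], [511.0, -78.0]] 134.71959761560606 [np.float64(-190.9342539303832), np.float64(-191.2471240058589)]
outer [ 490.12000683 -143.30791341] inner [ 497.63899096 -144.65975892] thick 7.639242603566852 drawer c [ 553.0072258 -155.1905768] [ 552.66530756 -155.05708938]
t 9.13 p [ 540.5 -164.2  227.7] yaw 79.1 tilt [-0.007  0.003 -1.   ] F [-0.19 -0.96 -2.94] w 55.9 q [-0.49  0.46  1.59 -0.    1.11 -1.87]
shift now [15.47  1.1   1.17] turn -0.004 shift after turn [15.47  1.09  1.18]
```

```bash
python3 -m inch '[[[0,1.1,1.2,0,0.4],[3,0,0,0,0.4],[3,0,0,0,0.4],[3,0,0,0,0.4],[1.5,0,0,0,0.4],[0,0,0,0,0.4]]]'
python3 -c "from h import *;need(552,-155,73,79.2)"
```

```text
time: 9.63
position: [0.5528, -0.1458, 0.122]
tool_rot: [0.065, 0.706, -0.063, 0.702]
ft_force: [-0.5, 0.5, -2.7]
grip_width: 0.0565
t 9.63 p [ 552.8 -145.8  122. ] yaw 79.6 tilt [-0.005  0.004 -1.   ] F [-0.48  0.52 -2.75] w 56.5 q [-0.45  0.61  1.66  0.    0.88 -1.84]
shift now [ 4.89 -0.93  0.11] turn 0.007 shift after turn [ 4.89 -0.93  0.12]
```

```bash
python3 -m inch '[[[0,-0.9,0.1,0.007,0.4],[1.5,0,0,0,0.4],[1.5,0,0,0,0.4],[0,0,0,0,0.4]]]'
python3 -c "from h import *;need(552,-155,73,79.2)"
```

```text
time: 9.97
position: [0.5528, -0.1529, 0.0947]
tool_rot: [0.066, 0.705, -0.064, 0.703]
ft_force: [0.5, -0.1, -2.9]
grip_width: 0.056
t 9.97 p [ 552.8 -152.9   94.7] yaw 79.5 tilt [-0.003  0.003 -1.   ] F [ 0.53 -0.07 -2.86] w 56.0 q [-0.47  0.65  1.67  0.    0.82 -1.85]
shift now [ 2.17 -0.22 -0.03] turn 0.005 shift after turn [ 2.17 -0.22 -0.03]
```

```bash
python3 -m inch '[[[0.8,-0.2,0,0,0.4],[0.5,0,0,0,0.4],[0,0,0,0,0.4]]]'
for i in 1 2 3 ; do python3 -m inch '[[[0.2,0,0,0,0.4]]]' | egrep 'ft_|posi'; done
python3 -c "from h import *;need(552,-155,73,79.2)"
```

```text
time: 10.22
position: [0.5546, -0.1562, 0.0848]
tool_rot: [0.065, 0.703, -0.065, 0.705]
ft_force: [-0.3, 0.2, -2.4]
grip_width: 0.0557
position: [0.5552, -0.1566, 0.0837]
ft_force: [0.0, 1.4, -3.3]
position: [0.5556, -0.1569, 0.0822]
ft_force: [-0.3, 0.3, -3.2]
position: [0.556, -0.1571, 0.0806]
ft_force: [-0.4, 0.1, -3.2]
t 10.47 p [ 556.  -157.1   80.6] yaw 79.5 tilt [ 0.007 -0.003 -1.   ] F [-0.41  0.14 -3.21] w 55.8 q [-0.47  0.68  1.68  0.    0.78 -1.86]
shift now [ 0.76  0.14 -0.44] turn 0.005 shift after turn [ 0.76  0.13 -0.44]
```

```bash
python3 -m inch '[[[0.2,0.05,-0.15,0,0.4],[0.2,0.05,-0.15,0,0.4]]]' | egrep 'ft_|posi'
for i in 1 2 3 ; do python3 -m inch '[[[0.15,0,0,0,0.4]]]' | egrep 'ft_|posi'; done
```

```text
position: [0.5539, -0.1559, 0.0769]
ft_force: [-0.4, -0.4, -3.1]
position: [0.5534, -0.1557, 0.0751]
ft_force: [-0.6, 0.3, -2.9]
position: [0.5533, -0.1556, 0.0735]
ft_force: [-0.1, -1.0, 0.9]
position: [0.554, -0.1558, 0.0733]
ft_force: [-2.6, 0.6, 14.9]
```

Contact came at 73.5 mm, as expected. Releasing and rising.

```bash
python3 -m inch '[[[-0.1,0,0,0,0.5],[0,0,0,0,0.8],[0,0,0,0,0.9],[0,0,0,0,1],[0,0,0,0,1],[0,0,0,0,1]]]'
python3 -m inch '[[[-2,0,0,0,1],[-3,0,0,0,1],[-3.5,0,0,0,1],[-3.5,0,0,0,1],[-2,0,0,0,1],[0,0,0,0,1]]]'
python3 -c "from h import *;need(430,-132,220,79.2);im=camera('wrist');save('w4',im)"
```

```text
time: 11.38
position: [0.5561, -0.1568, 0.0762]
tool_rot: [0.063, 0.699, -0.066, 0.709]
ft_force: [0.4, 0.2, -0.3]
grip_width: 0.0813
time: 11.88
position: [0.5526, -0.1554, 0.2189]
tool_rot: [0.064, 0.702, -0.065, 0.707]
ft_force: [-0.2, 0.3, 1.0]
grip_width: 0.087
t 11.88 p [ 552.6 -155.4  218.9] yaw 79.5 tilt [ 0.007 -0.002 -1.   ] F [-0.18  0.3   1.04] w 87.0 q [-0.47  0.47  1.58  0.    1.08 -1.86]
shift now [ -0.2    0.06 -12.48] turn 0.005 shift after turn [ -0.2    0.   -12.48]
```

View pics/w4.png

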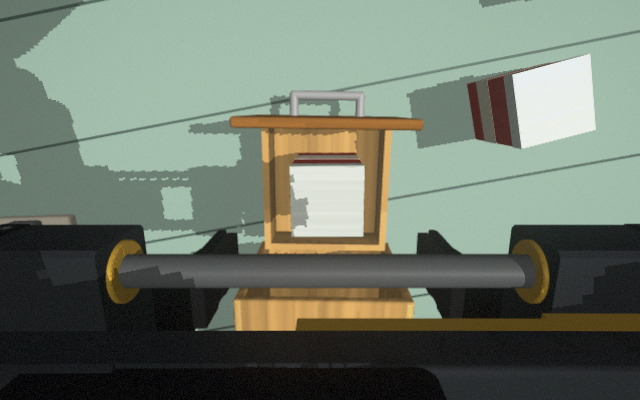

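The tin stands upright and well inside the drawer, with its lid around (328,200). Next I'll shut the fingers, go round in front of the panel and down.

```bash
python3 -m inch '[[[0,0,-2.8,0,0.3],[0,0,-3.5,0,0],[0,0,-3.5,0,0],[0,0,-1.8,0,0],[0,0,0,0,0],[0,0,0,0,0]]]' 10
python3 -c "from h import *;need(442,-134,90,79.2)"
```

```text
time: 12.43
position: [0.4306, -0.1308, 0.2095]
tool_rot: [0.066, 0.705, -0.063, 0.703]
ft_force: [1.0, -0.5, -0.0]
grip_width: 0.055
t 12.43 p [ 430.6 -130.8  209.5] yaw 79.5 tilt [-0.003  0.004 -1.   ] F [ 0.97 -0.49 -0.02] w 55.0 q [-0.55  0.33  1.88  0.    0.93 -1.93]
shift now [11.94 -0.15  1.22] turn 0.005 shift after turn [11.94 -0.14  1.22]
```

```bash
python3 -m inch '[[[3,-0.1,0.6,0,0],[3,0,0,0,0],[3,0,0,0,0],[2,0,0,0,0],[0.7,0,0,0,0],[0,0,0,0,0],[0,0,0,0,0]]]' 10
python3 -c "from h import *;need(478,-141,90,79.2)"
```

```text
time: 13.02
position: [0.4464, -0.1369, 0.0851]
tool_rot: [0.065, 0.702, -0.065, 0.706]
ft_force: [-0.5, -0.1, 0.5]
grip_width: 0.0086
t 13.02 p [ 446.4 -136.9   85.1] yaw 79.5 tilt [ 0.006 -0.001 -1.   ] F [-0.48 -0.09  0.5 ] w 8.6 q [-0.54  0.58  1.96  0.    0.6  -1.93]
shift now [-0.47  0.18  3.18] turn 0.005 shift after turn [-0.47  0.19  3.18]
```

```bash
python3 -m inch '[[[-0.4,0.2,1,0.005,0],[0,0,1,0,0],[0,0,0.6,0,0],[0,0,0.6,0,0],[0,0,0.6,0,0],[0,0,0.6,0,0],[0,0,0.6,0,0],[0,0,0.6,0,0]]]'
python3 -m inch '[[[0,0,0.8,0,0],[0,0,0.8,0,0],[0,0,0.8,0,0],[0,0,0.8,0,0],[0,0,0.8,0,0]]]'
python3 -c "from h import *;need(606,-165,90,79.2)"
```

```text
time: 13.68
position: [0.5036, -0.1459, 0.0924]
tool_rot: [0.066, 0.703, -0.066, 0.705]
ft_force: [-3.4, -1.0, 1.5]
grip_width: 0.0002
time: 14.1
position: [0.5452, -0.1542, 0.0924]
tool_rot: [0.066, 0.705, -0.066, 0.704]
ft_force: [-4.7, -0.4, 0.5]
grip_width: 0.0003
t 14.1 p [ 545.2 -154.2   92.4] yaw 79.3 tilt [-0.001 -0.    -1.   ] F [-4.66 -0.42  0.53] w 0.3 q [-0.47  0.65  1.7  -0.    0.8  -1.86]
shift now [0.23 0.07 6.18] turn 0.002 shift after turn [0.23 0.08 6.18]
```

```bash
python3 -m inch '[[[0,0,0.8,0,0],[0,0,0.8,0,0],[0,0,0.8,0,0],[0,0,0.8,0,0],[0,0,0.7,0,0],[0,0,0.6,0,0]]]'
for i in 1 2 3 4; do python3 -m inch '[[[0,0,0.4,0,0]]]' | egrep 'ft_|posi'; done
python3 -c "from h import *;need(606,-165,90,79.2)"
```

```text
time: 14.6
position: [0.5954, -0.1643, 0.0923]
tool_rot: [0.065, 0.704, -0.066, 0.704]
ft_force: [-2.7, -1.6, 0.5]
grip_width: 0.0005
position: [0.6006, -0.1653, 0.0923]
ft_force: [-2.2, -1.5, 1.2]
position: [0.6051, -0.1661, 0.0923]
ft_force: [-3.3, -1.0, 1.0]
position: [0.6073, -0.1663, 0.0922]
ft_force: [-12.4, -1.5, 9.4]
position: [0.6072, -0.1662, 0.0921]
ft_force: [-14.9, -1.6, 11.7]
t 14.93 p [ 607.2 -166.2   92.1] yaw 79.4 tilt [-0.015  0.002 -1.   ] F [-14.9   -1.56  11.74] w 0.5 q [-0.44  0.72  1.52 -0.01  0.92 -1.82]
shift now [ 0.21  0.1  -0.13] turn 0.004 shift after turn [ 0.21  0.1  -0.13]
```

```bash
python3 -m inch '[[[0,0,0.5,0,0],[0,0,0.5,0,0]]]'
python3 -m inch '[[[0,0,-1,0,0],[0,0,-3,0,0],[0,0,-3,0,0],[-2,0,-3,0,0],[-3,0,-2,0,0],[-3,0,0,0,0],[-2,0,0,0,0],[0,0,0,0,0]]]'
python3 -c "
from h import *
need(480,-141,200,79.2);im=camera('wrist');t=camera('top');s=camera('scene')
a=cv2.resize(t[140:290,200:440],(640,400),interpolation=2);b=cv2.resize(s[100:300,180:500],(640,400),interpolation=2)
save('f',cv2.resize(np.vstack([np.hstack([a,b])]),(800,250),interpolation=cv2.INTER_AREA) if 0 else np.vstack([a[:300*1],b[:300]]));save('fw',im)"
```

```text
time: 15.1
position: [0.6067, -0.1661, 0.0923]
tool_rot: [0.066, 0.718, -0.063, 0.69]
ft_force: [-13.3, -1.7, 9.8]
grip_width: 0.0006
time: 15.77
position: [0.4943, -0.1421, 0.2002]
tool_rot: [0.068, 0.713, -0.063, 0.695]
ft_force: [1.5, 0.6, -0.4]
grip_width: 0.0004
t 15.77 p [ 494.3 -142.1  200.2] yaw 79.4 tilt [-0.024  0.009 -1.   ] F [ 1.53  0.64 -0.41] w 0.4 q [-0.5   0.44  1.73 -0.    1.01 -1.88]
shift now [ 0.05 -0.15 -1.43] turn 0.003 shift after turn [ 0.05 -0.16 -1.42]
```

View pics/f.png

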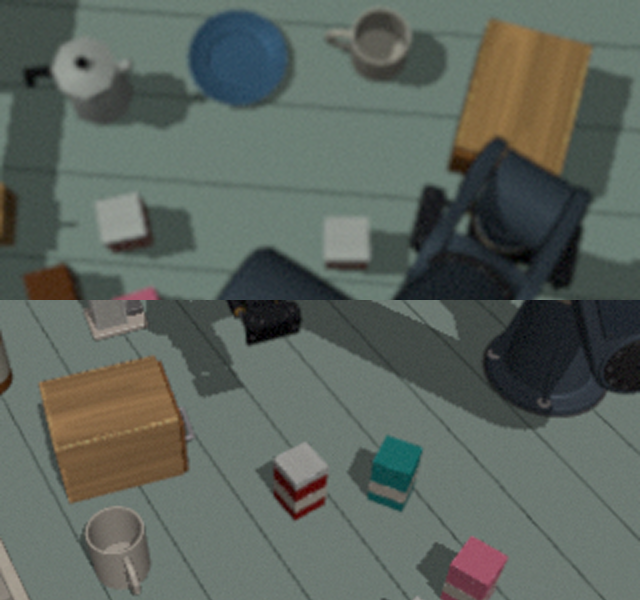

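The scene view shows the drawer apparently shut, and tins 1 and 3 and the bystanders standing in place. I'll zoom in on the seam.

```bash
python3 -m inch '[[[-3,0,-3,0,0],[-3,0,-3,0,0],[0,0,-2,0,0],[0,0,0,0,0]]]'
python3 -c "
from h import *
s=camera('scene');t=camera('top')
a=cv2.resize(s[120:210,190:290],(500,450),interpolation=2);b=cv2.resize(t[140:230,365:425],(300,450),interpolation=2)
save('g',np.hstack([a,b]))"
```

```text
time: 16.25
position: [0.4136, -0.1258, 0.2493]
tool_rot: [0.072, 0.722, -0.058, 0.686]
ft_force: [-0.6, -0.0, -1.0]
grip_width: 0.001
```

View pics/g.png

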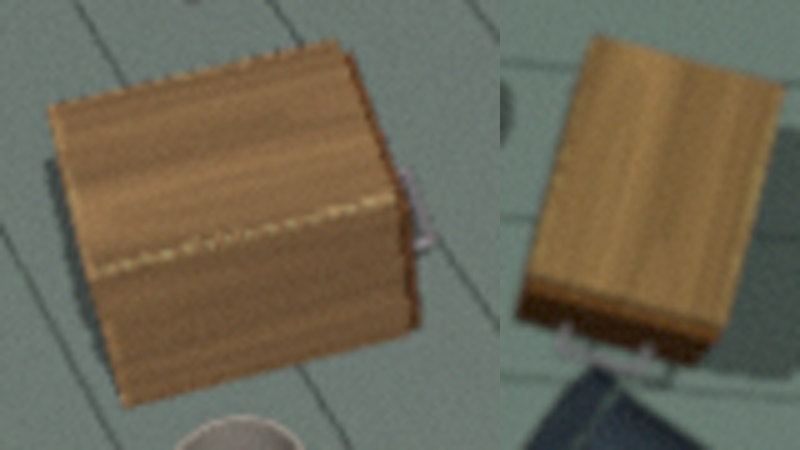

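The panel lies flush on the cabinet front, about 8 mm thick with no gap. The arm touches nothing.

```bash
python3 -c "from h import *;print(robot.hand_in())"
```

```text
the job is handed in; nothing more can be done
None
```

The sugar tin is in the drawer, the drawer is shut, and I handed the job in after about 16 s of robot time.

- **Weighing:** The first tin (near x 0.518, y 0.324) pulled only about 0.4 N, so it was empty. I put it back, and a wrist picture showed it upright about 1 mm from where it stood. The second tin (near x 0.464, y 0.185) pulled about 3.4 N, so it held the sugar. I never touched the third tin.
- **Placing and shutting:** I set the sugar tin down in the drawer, with touchdown at the expected height. A wrist picture after letting go showed it upright inside. I then pushed the panel with closed fingers until it stopped where I had calculated it would.
- **Last checks:** The push met about 15 N at the stop. The final pictures show the panel flush with the cabinet front and no gap. The two tins left standing and the bystanders in view (moka pot, saucer and mug, and in part the dispenser) look unmoved. The caddy was out of that last picture. The arm was clear of everything.
- **What disagreed:**
  - The first top-view estimate of the drawer was about 10 mm off from the closer wrist view; I used the wrist view.
  - Lowering the first tin pressed about 22 N on the shelf for a moment.

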